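# Weigh a coffee tin and put it in the carousel's empty bay

### The job

First turn the sample carousel by pushing the pegs on its rim, without touching the tins already on it, until its one empty bay faces the steel pointer. Then lift the loose tin out of its wooden holder, weigh it by standing it upright on the bench scale's pan and letting go of it for a moment, and finally stand it in the empty bay on the disc, fully between the two cheeks, with the bay still facing the pointer. Keep the tin upright, put it down rather than drop it, and leave the other things on the counter where they are.

Things in the scene. Friction and masses are not known exactly. Their poses are not given: they have to be found in the camera images.
- stand: Fixed round dark steel stand of the carousel, radius 110 mm; origin under its centre on the counter, on the turning axis, z up. A flat steel pointer, 30 mm wide and 14 mm high with an arrowhead, sticks out from under the disc along the stand's -x axis, its tip 225 mm from the axis: that direction is the front (roughly towards the robot).
- carousel (a joint): Angle (rad) of the wooden carousel disc about the stand's vertical axis. 0 (or any multiple of 6.283): the empty bay faces the pointer; grows counter-clockwise seen from above; turns freely either way round, but friction (0.2 N m) stops it as soon as it is let go.
- disc (a point): Centre of the carousel disc's top face, 40 mm above the counter; turns with the disc. Disc radius 165 mm. On it five bays 72 degrees apart, four with fixed tins, one empty (towards this frame's -x). Five upright steel rim pegs, 12 mm thick, 45 mm tall above the disc, 152 mm from the axis, midway between neighbouring bays: 36, 108, 180, 252 and 324 degrees from the empty bay.
- bay (a point): Centre of the empty bay's floor on the disc, 84 mm from the axis. Frame turns with the disc: x along the bay towards the axis, z up. Dark wooden cheeks either side (in y) are 42 mm apart inside, 5 mm thick, 70 mm long, 76 mm high. Both ends are open with bare disc beyond (to 14 mm from the axis, and to the rim), so the tin goes in held by its narrow ends.
- stock: The four fixed tins already on the carousel (72 mm high above the disc, the same size as the loose tin); origin on the turning axis at counter height. Not to be touched.
- tin: Loose closed rectangular steel tin with a paper label, 60 mm long (its x), 34 mm wide (its y), 72 mm high, about 0.28 kg (0.2 to 0.4); origin at the centre of its underside, z up. The same either way round. It starts upright in the holder.
- holder: Fixed dark wooden holder for one tin; origin under its centre on the counter. Floor 6 mm thick; end cheeks across x at +-34 to +-42 mm, 80 mm high, so the tin's narrow ends cannot be reached; the broad sides (y) are open but for low lips, 12 mm above the counter, at y +-22 to +-27 mm. The tin's long side lies along the holder's x.
- scale: Fixed low bench scale; origin at the centre of its underside, z up. Flat steel square pan 154 x 154 mm, its top 42 mm above the counter, centred on the origin; a low display strip 28 mm high along its -x side, to 103 mm from the origin.
- mug: Bystander: white mug, 80 mm across, 90 mm high; origin under its centre.
- jar: Bystander: amber jar with a steel cap, 68 mm across, 100 mm high; origin under its centre.
- scoop: Bystander: steel spoon lying on the counter.
- brush: Bystander: brush with a wooden handle lying on the counter.
- bowl: Bystander: dark wooden bowl, 130 mm across, 50 mm high; origin under its centre.
- bags: Bystander: flat stack of brown paper bags, 130 x 200 x 30 mm; origin under its centre.
- weight: Bystander: brass weight, 36 mm across, 35 mm high; origin under its centre.
Things that resemble listed ones, but are neither listed nor needed, are in the scene too. What is meant by the scale is not red or yellow, and is the larger of those in its own colour.

How it is judged:
On the way, in this order (a step that is already met when the one before it is completed fails the run):
1. the empty bay faces the pointer (within 12 mm sideways, about 8 degrees) and the carousel is still, with the loose tin still in its holder (x of bay in the frame of stand below 0 m and y of bay in the frame of stand between -0.012 and 0.012 m and velocity of joint carousel between -0.05 and 0.05 rad/s and distance of tin from where it was at the start of the episode below 0.03 m), for 0.2 s.
2. the tin stands upright and at rest on the scale's pan (centre within 60 mm of the pan's centre each way), let go of (x of tin in the frame of scale between -0.06 and 0.06 m and y of tin in the frame of scale between -0.06 and 0.06 m and z of tin in the frame of scale between 0.036 and 0.048 m and angle between tin's own z axis and vertical below 0.1 rad and contact force between tin and scale above 0.5 N and linear speed of tin below 0.02 m/s and contact force between the fingers and tin below 0.1 N), for 0.3 s.
At the end, for the whole second after the job is handed in: Tin upright (0.08 rad) on the disc in the empty bay: within 15 mm of its centre along it, 7 mm across, 5 mm in height, long side along it within 0.2 rad; at rest, let go of; the bay facing the pointer within 12 mm sideways, the carousel still (x of bay in the frame of stand below 0 m and y of bay in the frame of stand between -0.012 and 0.012 m and velocity of joint carousel between -0.05 and 0.05 rad/s and x of tin in the frame of bay between -0.015 and 0.015 m and y of tin in the frame of bay between -0.007 and 0.007 m and z of tin in the frame of bay between -0.005 and 0.005 m and angle between tin's own z axis and vertical below 0.08 rad and angle between the x axis of tin and the x axis of bay, either way round below 0.2 rad and linear speed of tin below 0.02 m/s and contact force between the fingers and tin below 0.1 N); the robot touches nothing.
It fails at once if the tins already on the carousel are pushed (over 2 N) (contact force between any of the fingers, the arm and stock above 2 N).
It fails at once if the loose tin is tipped by more than 0.5 rad (angle between tin's own z axis and vertical above 0.5 rad).
It fails at once if the loose tin is dropped (falls free faster than 0.45 m/s, about 10 mm) (contact force between the fingers and tin below 0.1 N and linear speed of tin above 0.45 m/s).
It fails at once if a bystander is moved by more than 30 mm (distance of any of mug, jar, scoop, brush, bowl, bags, weight from where it was at the start of the episode above 0.03 m).
It also fails if it takes over 72 s, if anything falls off the work surface, if the arm or the gripper's body presses on something with over 40 N, if the wrist force passes 120 N, or if a joint passes its speed limit or range.

### The arm

A 7-joint arm with a two-finger parallel gripper is mounted at the origin on the work surface. World frame = base frame: x ahead of the robot, y to its left, z up, the work surface at z = 0. Lengths are in m, angles in rad, forces in N, time in s.
With the tool pointing down it reaches from about 0.4 to 0.925 m from the base axis. Payload 4.1 kg.
Tool frame: the origin (TCP) lies midway between the tips of the shut fingers; the grasp point (between the pads) lies 19 mm behind it; x points along the fingers, y is the direction in which the jaws open and shut, and the axes are right-handed (so a half turn about x gives the same grasp; the last joint's range is limited). The gripper opens to 85 mm and grips with 20 to 120 N. Pads are 22 mm wide; open, the fingers measure 114 mm over their backs; the gripper's body (76 mm by 85 mm) begins 54 mm behind the grasp point. The pads swing forward as they close: fully open they stand 13 mm farther back than shut.
Start: joints at [-1.269, 0.398, 0.045, 1.537, -0.019, 1.207, -0.051], TCP at [0.254, 0.599, 0.231] pointing down, gripper open.
Joint ranges: [-2.82, 2.82], [-0.49, 2.23], [-1.37, 1.46], [0, 2.46], [-1.36, 4.5], [0.23, 2], [-2.94, 2.94]. Speed limits (rad/s): [2.57, 2.57, 3.14, 3.14, 3.14, 3.14, 3.14].

### API

Orientations are given as a unit quaternion [w, x, y, z].
In Python, from workcell import readout, imaging, order, spotter gives the robot as it stands.
- The arm moves only by the tool arm_command, never from a script. Its argument "deltas" is a list that holds one entry, the list of rows, each a list of 7 numbers: the shift along the tool's x, y, z in mm, then the turn, a rotation vector about the tool's x, y, z in rad, then the opening, from 0 (shut) to 1 (fully open). A call has 1 to 12 rows; each row shifts and turns the commanded pose from where the row before left it, along the tool's axes as they then stand; what a row does not reach is not made up. A row lasts 1/8 s, in which the tool goes at most 62.5 mm and 10.7 degrees, less where a joint would pass 70% of its speed; a pose out of reach is approached as far as the arm can. A call with a gripper value outside its range is refused whole. The fingers move at their own pace and stop on an object; "newtons" is the grip in N (left out, the last holds). Time passes only in rows, so rows that do not move let the fingers close. It gives the time, the measured TCP pose, the force and the opening at its end, in the units of the state.
- readout.read_state(): the state, without advancing time (a new reading comes with each control period).
- imaging.read_camera(name): name is "scene" or "top" or "wrist"; returns a dict with "color" (420x560x3 uint8, red, green, blue), "fx", "fy", "cx", "cy" (pixels), "pose" (4x4, takes a point from camera to world coordinates). Camera axes: x right, y down, z forward; pixel columns grow to the right and rows downward; lengths in m; the calibration is good to about 2 mm. A picture is of the moment at which its call begins. There is no depth.
- order.sign_off(): hands the job in, once; it reports no verdict.
Trained networks look in the newest picture that a camera, given by its name, has taken for a name from the list of things; names that differ only in an ending like _2 or _b are one class to them, and where a whole thing is asked for, a point or a joint stands for the part that bears it (a point fixed in the world has none). Each returns a list of dicts, best first, with "p" (0 to 1); they miss things now and then, are a little off and sometimes report something else, mostly with a low value. They report only what shows in the picture. A call takes as long as a camera call. They do not tell look-alikes from the thing itself.
- spotter.search_frame(camera, name): "xyz" ([x, y, z] in m, in world coordinates, good to about 4 mm: the middle of the surface that is visible of it).
- spotter.landmark_of(camera, name): "xyz" ([x, y, z] in m, in world coordinates, good to about 4 mm: a listed point, or the origin of a listed thing).
The state is a dict: "time": time; "qpos": joint angles; "joint_vel": joint speeds; "tau": joint torques, N m; "tool_pos": TCP position; "tool_rot": TCP orientation; "force": force on the tool from outside, world axes, zero at the start; "torque": the same for the moment, N m; "opening": opening from 0.0 (shut) to 1.0 (fully open).
Only numpy, scipy, OpenCV 4.12 (cv2) and the standard library are available. Lean on these libraries where they do the work, as an engineer would, in place of code of your own. Each camera call takes 0.05 s, during which the arm holds its last target.

## Working session

There is one attempt and no reset: what is moved stays moved. The work goes in short steps, Python scripts to look and compute and a tool call to move; the robot and the scene stay as the last step left them, time stands still between calls to the robot, and variables do not carry over. Pictures are saved under pics/ and viewed, and the job is handed in when it is done.

Besides the shell and the picture viewer there is one more tool, called after "Request:" as name(argument=value, ...), one argument or row to a line, values as JSON. arm_command: Moves the arm, as the interface text tells. Its arguments: {"type":"object","properties":{"deltas":{"type":"array","items":{"type":"array","items":{"type":"array","items":{"type":"number"}}}},"newtons":{"type":"number"}},"required":["deltas"]}

```bash
mkdir -p pics; ls; cat > h.py <<'E'
import numpy as np, cv2
from workcell import readout, imaging, order, spotter
from scipy.spatial.transform import Rotation as R
def cam(n,save=None):
    c=imaging.read_camera(n)
    if save: cv2.imwrite('pics/'+save,c['color'][:,:,::-1])
    return c
def ray(c,u,v,z):
    T=np.array(c['pose']);d=T[:3,:3]@np.array([(u-c['cx'])/c['fx'],(v-c['cy'])/c['fy'],1.])
    o=T[:3,3];return o+d*(z-o[2])/d[2]
def proj(c,p):
    T=np.array(c['pose']);q=T[:3,:3].T@(np.array(p)-T[:3,3])
    return c['fx']*q[0]/q[2]+c['cx'],c['fy']*q[1]/q[2]+c['cy']
def st():
    s=readout.read_state();q=s['tool_rot'];r=R.from_quat([q[1],q[2],q[3],q[0]])
    print('t',s['time'],'pos',np.round(s['tool_pos'],4),'open',s['opening'],'F',np.round(s['force'],1));print('toolaxes cols\n',np.round(r.as_matrix(),3));return s,r
def loc(dw):
    s,r=st();return np.round(1000*r.inv().apply(dw),1)
E
python3 - <<'E'
from h import *
st()
for n in('scene','top','wrist'):
    c=cam(n,n+'0.png'); print(n,np.round(c['pose'],3),c['fx'])
    if n=='wrist':continue
    for k in['stand','disc','bay','tin','holder','scale','mug','jar','scoop','brush','bowl','bags','weight','stock']:
        try: print(k,[(np.round(d['xyz'],3).tolist(),round(d['p'],2),np.round(proj(c,d['xyz'])).tolist()) for d in spotter.landmark_of(n,k)][:4])
        except Exception as e: print(k,e)
E
```

```text
pics
t 0.0 pos [0.2533 0.5979 0.2303] open 0.9981284149893938 F [ 0.2 -1.  -0.9]
toolaxes cols
 [[-0.001  0.39   0.921]
 [-0.002  0.921 -0.39 ]
 [-1.    -0.002  0.   ]]
scene [[ 8.560e-01  4.360e-01 -2.790e-01  9.030e-01]
 [ 5.180e-01 -7.210e-01  4.610e-01 -6.250e-01]
 [ 1.000e-03 -5.390e-01 -8.420e-01  1.248e+00]
 [ 0.000e+00  0.000e+00  0.000e+00  1.000e+00]] 471.93101398274496
stand [([0.601, 0.23, 0.001], 0.96, [335.0, 187.0]), ([0.571, -0.128, -0.001], 0.19, [269.0, 269.0])]
disc [([0.598, 0.228, 0.041], 0.83, [335.0, 180.0])]
bay [([0.679, 0.248, 0.041], 0.58, [361.0, 186.0]), ([0.601, 0.228, 0.039], 0.32, [336.0, 180.0])]
tin [([0.482, -0.339, 0.005], 0.76, [201.0, 312.0])]
holder [([0.479, -0.341, -0.003], 0.83, [200.0, 313.0])]
scale [([0.572, -0.124, 0.001], 0.88, [270.0, 268.0]), ([0.286, -0.508, 0.0], 0.83, [106.0, 328.0]), ([0.243, 0.281, 0.001], 0.83, [251.0, 134.0]), ([0.315, -0.273, -0.001], 0.61, [168.0, 266.0])]
mug [([0.75, -0.052, 0.001], 0.92, [336.0, 277.0])]
jar [([0.733, -0.211, -0.0], 0.62, [304.0, 320.0])]
scoop [([0.414, -0.008, 0.002], 0.74, [247.0, 215.0]
[... 1108 characters left out ...]
1, 0.001], 0.57, [339.0, 156.0])]
scoop [([0.41, -0.007, 0.002], 0.55, [287.0, 241.0])]
brush [([0.574, 0.487, -0.002], 0.78, [155.0, 198.0])]
bowl [([0.597, 0.23, 0.003], 0.74, [223.0, 192.0]), ([0.385, 0.486, -0.004], 0.65, [152.0, 248.0]), ([0.681, 0.243, 0.037], 0.54, [219.0, 167.0])]
bags [([0.692, -0.451, -0.002], 0.66, [402.0, 167.0]), ([0.41, -0.007, 0.003], 0.19, [287.0, 241.0])]
weight [([0.663, -0.001, -0.001], 0.63, [285.0, 175.0]), ([0.482, -0.344, -0.001], 0.22, [377.0, 221.0])]
stock [([0.595, 0.23, -0.002], 0.94, [223.0, 193.0])]
wrist [[ 0.39   0.884  0.26   0.187]
 [ 0.921 -0.374 -0.109  0.625]
 [ 0.001  0.282 -0.96   0.376]
 [ 0.     0.     0.     1.   ]] 373.2273999998183
```

View pics/scene0.png

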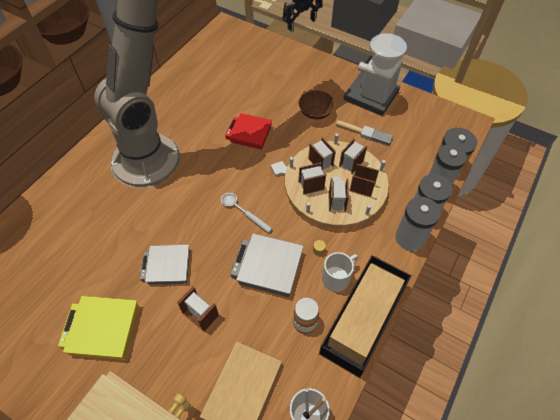

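View pics/top0.png

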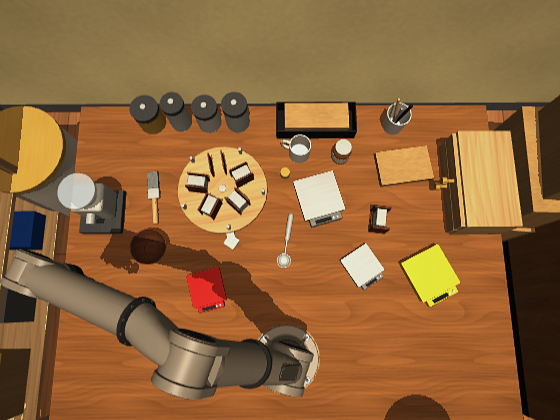

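```bash
python3 -c "
import cv2
a=cv2.imread('pics/top0.png');cv2.imwrite('pics/topc.png',cv2.resize(a[130:260,150:290],None,fx=5,fy=4.6,interpolation=cv2.INTER_CUBIC))
b=cv2.imread('pics/top0.png');cv2.imwrite('pics/tops.png',cv2.resize(b[140:300,280:450],None,fx=4,fy=3.7,interpolation=cv2.INTER_CUBIC))"
```

```text
(no output)
```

View pics/topc.png

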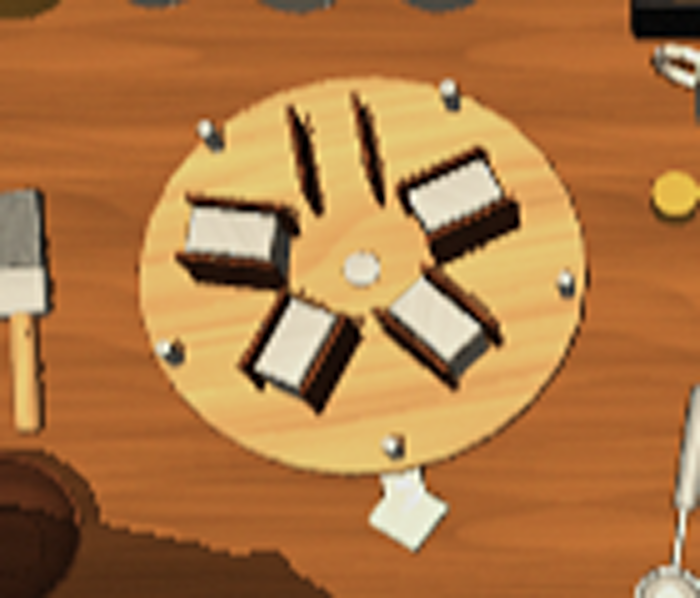

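View pics/tops.png

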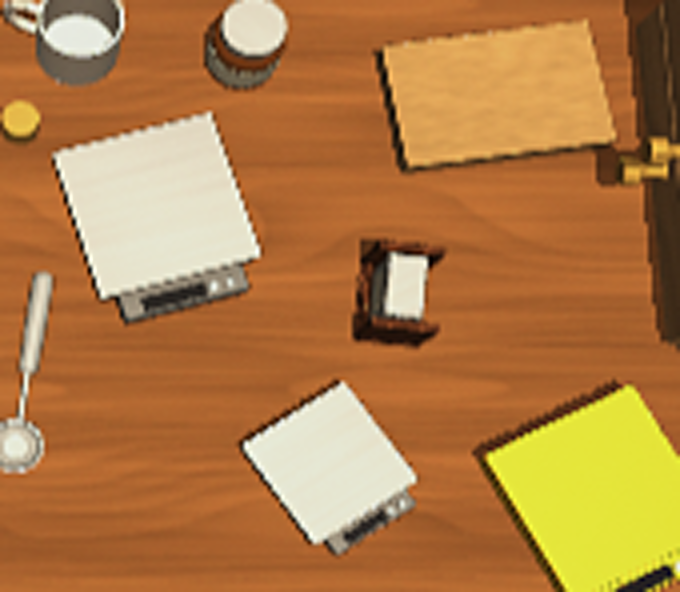

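The scale candidates in the top picture are red (206,288), small white (361,266), yellow (426,273) and large white (317,199). I choose the large white one, since it is neither red nor yellow and is the larger of its colour; the crop confirms this. The empty bay (two thin cheeks, top ~(217,163)) points away from the robot, about half a turn from the pointer tip (~(233,249)).

```bash
python3 - <<'E'
from h import *
c=cam('top'); 
f=lambda u,v:(150+u/5,130+v/4.6)
P=[ (450,88),(208,128),(168,346),(392,440),(566,278)]
pts=np.array([ray(c,*f(*p),.085)[:2] for p in P]); print(pts)
from scipy.optimize import least_squares
def res(x): 
    return np.ravel([[x[0]+.152*np.cos(x[2]+np.radians(72*k+36)),x[1]+.152*np.sin(x[2]+np.radians(72*k+36))] for k in range(5)])-Q.ravel()
ce=pts.mean(0); a=np.arctan2(*(pts-ce).T[::-1]); 
best=None
o=np.argsort(a); 
for s in range(5):
    Q=np.roll(pts[o],s,0); r=least_squares(res,[*ce,.2]); 
    if best is None or r.cost<best.cost: best=r
print('fit center',best.x, 'rms',np.sqrt(best.cost*2/10))
cx=best.x[:2]
for p in[(415,548),(370,515),(447,510)]:
    q=ray(c,*f(*p),.014)[:2]; print(q,np.hypot(*(q-cx)),np.degrees(np.arctan2(*(q-cx)[::-1])))
g=lambda u,v:(280+u/4,140+v/3.7)
print('pan',[ray(c,*g(*p),.042)[:2].round(4) for p in[(53,155),(210,114),(260,255),(100,298)]])
print('tin top',[ray(c,*g(*p),.078)[:2].round(4) for p in[(392,254),(429,256),(421,318),(386,316)]])
print('weight',ray(c,*g(20,118),.035))
for k in ['scale','stand','bay','tin','holder']:
    print(k,[(np.round(d['xyz'],3).tolist(),round(d['p'],2)) for d in spotter.landmark_of('top',k)][:3])
E
```

```text
[[0.73458767 0.16214107]
 [0.70203926 0.33682714]
 [0.5256503  0.35809176]
 [0.45131827 0.19842509]
 [0.57831965 0.07719158]]
fit center [0.59838303 0.22653533 2.70029685] rms 0.001153288085709457
[0.37835405 0.18857968] 0.22327870627329363 -170.21263263380533
[0.40475144 0.22174312] 0.1936908777371823 -178.58226883975857
[0.40841927 0.16588585] 0.19941060658228957 -162.2933453871095
pan [array([ 0.6223, -0.0316]), array([ 0.6643, -0.1777]), array([ 0.5191, -0.2185]), array([ 0.4768, -0.0723])]
tin top [array([ 0.5112, -0.3302]), array([ 0.509, -0.363]), array([ 0.4486, -0.3523]), array([ 0.4507, -0.3216])]
weight [ 0.66324453 -0.0016502   0.035     ]
scale [([0.289, -0.511, -0.004], 0.95), ([0.237, 0.281, -0.001], 0.78), ([0.317, -0.273, -0.003], 0.62)]
stand [([0.597, 0.224, -0.002], 0.84)]
bay [([0.681, 0.244, 0.041], 0.56), ([0.565, -0.124, -0.003], 0.34)]
tin [([0.6, 0.229, 0.038], 0.56), ([0.483, -0.344, 0.009], 0.5)]
holder [([0.567, -0.125, -0.004], 0.67), ([0.482, -0.344, 0.002], 0.65)]
```

```bash
cat >> h.py <<'E'
def plan(wps,op,nd=0,start=None):
    """wps: list of (x,y,z,yawdeg of tool y, nrows). linear segments, cumulative rounding; tool assumed pointing down and is levelled."""
    s=readout.read_state();q=s['tool_rot']
    r=R.from_quat([q[1],q[2],q[3],q[0]]).as_matrix();p=np.array(s['tool_pos'])
    if start is None:
        cur=[*p,np.degrees(np.arctan2(r[1,1],r[0,1]))]
    else: cur=list(start); 
    def Rt(yaw):
        a=np.radians(yaw);y=np.array([np.cos(a),np.sin(a),0]);x=np.array([0,0,-1.]);return np.column_stack([x,y,np.cross(x,y)])
    pos=np.array(cur[:3]);M=r if start is None else Rt(cur[3]);rows=[]
    for w in wps:
        n=w[4];a=np.array(cur);b=np.array(w[:4],float)
        b[3]=w[3]
        for i in range(1,n+1):
            t=a+(b-a)*i/n
            d=np.round(1000*M.T@(t[:3]-pos),nd)+0.
            rv=np.round(R.from_matrix(M.T@Rt(t[3])).as_rotvec(),2)+0.
            rows.append([*[int(k) if nd==0 else k for k in d],*rv,op])
            pos=pos+M@d/1000; M=M@R.from_rotvec(rv).as_matrix()
        cur=list(b)
    print('yaw0',np.degrees(np.arctan2(r[1,1],r[0,1])),'end',pos.round(4))
    for i in range(0,len(rows),12): print('['+','.join('['+','.join(f'{v:g}' for v in w)+']' for w in rows[i:i+12])+']')
E
python3 - <<'E'
from h import *
plan([(.449,.198,.16,-79.3,15),(.449,.198,.058,-79.3,3)],.35)
E
```

```text
yaw0 67.04105024507886 end [0.4486 0.198  0.0583]
[[5,-20,22,0.17,0,0,0.35],[5,-15,26,0.17,0,0,0.35],[4,-11,27,0.17,0,0,0.35],[5,-6,29,0.17,0,0,0.35],[5,-1,30,0.17,0,0,0.35],[5,4,29,0.17,0,0,0.35],[4,9,29,0.17,0,0,0.35],[5,14,26,0.17,0,0,0.35],[5,17,24,0.17,0,0,0.35],[5,22,20,0.17,0,0,0.35],[4,25,17,0.17,0,0,0.35],[5,27,12,0.17,0,0,0.35]]
[[5,29,7,0.17,0,0,0.35],[5,29,2,0.17,0,0,0.35],[4,30,-2,0.17,0,0,0.35],[34,0,0,0,0,0,0.35],[34,0,0,0,0,0,0.35],[34,0,0,0,0,0,0.35]]
```

Request:
arm_command(
  deltas=[
    [[5,-20,22,0.17,0,0,0.35],[5,-15,26,0.17,0,0,0.35],[4,-11,27,0.17,0,0,0.35],[5,-6,29,0.17,0,0,0.35],[5,-1,30,0.17,0,0,0.35],[5,4,29,0.17,0,0,0.35],[4,9,29,0.17,0,0,0.35],[5,14,26,0.17,0,0,0.35],[5,17,24,0.17,0,0,0.35],[5,22,20,0.17,0,0,0.35],[4,25,17,0.17,0,0,0.35],[5,27,12,0.17,0,0,0.35]],
  ],
)

```text
time: 3.35
tool_pos: [0.4103, 0.2772, 0.1745]
tool_rot: [0.241, 0.665, 0.241, -0.665]
force: [-0.3, 0.8, -0.7]
opening: 0.35
```

Request:
arm_command(
  deltas=[
    [[5,29,7,0.17,0,0,0.35],[5,29,2,0.17,0,0,0.35],[4,30,-2,0.17,0,0,0.35],[0,0,0,0,0,0,0.35],[0,0,0,0,0,0,0.35]],
  ],
)

```text
time: 3.98
tool_pos: [0.4484, 0.1988, 0.1604]
tool_rot: [0.068, 0.704, 0.068, -0.704]
force: [0.5, -0.2, 0.4]
opening: 0.347
```

```bash
python3 - <<'E'
from h import *
s,r=st();print(np.round(s['qpos'],2))
c=cam('wrist','w1.png'); print(proj(c,(.449,.198,.085)), proj(c,s['tool_pos']))
plan([(.449,.198,.058,-79.3,4)],.35)
E
```

```text
t 3.975 pos [0.4484 0.1988 0.1604] open 0.3472411440042657 F [ 0.5 -0.2  0.4]
toolaxes cols
 [[ 0.     0.191 -0.982]
 [ 0.001 -0.982 -0.191]
 [-1.    -0.001 -0.   ]]
[-1.06  0.22  0.64  2.   -0.16  0.96 -1.72]
(np.float64(287.30627596261286), np.float64(219.3241594579917)) (np.float64(285.05051257643885), np.float64(274.3534563005431))
yaw0 -78.9205027928131 end [0.4485 0.1983 0.0585]
[[26,0,0,0,0,0,0.35],[25,1,0,0,0,0,0.35],[26,0,0,0,0,0,0.35],[25,0,0,0.01,0,0,0.35]]
```

View pics/w1.png

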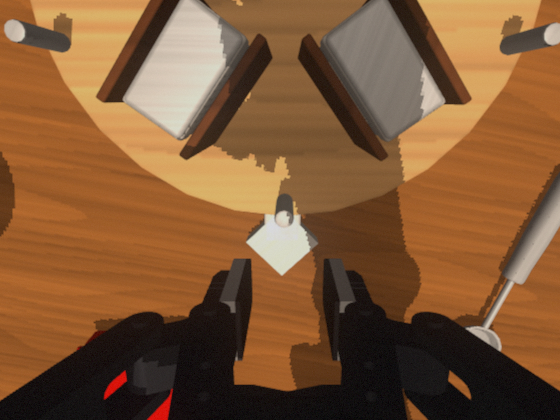

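Request:
arm_command(
  deltas=[
    [[26,0,0,0,0,0,0.35],[25,1,0,0,0,0,0.35],[26,0,0,0,0,0,0.35],[25,0,0,0,0,0,0.35],[0,0,0,0,0,0,0.35]],
  ],
)

```text
time: 4.65
tool_pos: [0.4471, 0.1974, 0.057]
tool_rot: [-0.069, -0.703, -0.068, 0.705]
force: [-0.2, -0.0, -0.4]
opening: 0.352
```

```bash
python3 - <<'E'
from h import *
s,r=st();cam('wrist','w2.png')
W=[]
for i in range(1,34):
    a=190.7+ (356-190.7)*i/33
    W.append((.5984+.152*np.cos(np.radians(a)),.2265+.152*np.sin(np.radians(a)),.058,a-270,1))
plan(W,.35)
E
```

```text
t 4.65 pos [0.4471 0.1974 0.057 ] open 0.3521981806755396 F [-0.2 -0.  -0.4]
toolaxes cols
 [[-0.003  0.192 -0.981]
 [-0.002 -0.981 -0.192]
 [-1.     0.001  0.004]]
yaw0 -78.95812045526634 end [0.75   0.2164 0.0578]
[[0,13,-1,-0.08,0,0,0.35],[0,13,-1,-0.09,0,0,0.35],[0,13,-1,-0.09,0,0,0.35],[0,14,0,-0.08,0,0,0.35],[0,13,-1,-0.09,0,0,0.35],[0,13,0,-0.09,0,0,0.35],[0,13,-1,-0.09,0,0,0.35],[0,14,0,-0.08,0,0,0.35],[0,13,-1,-0.09,0,0,0.35],[0,13,-1,-0.09,0,0,0.35],[0,14,0,-0.09,0,0,0.35],[0,13,-1,-0.08,0,0,0.35]]
[[0,13,0,-0.09,0,0,0.35],[0,13,-1,-0.09,0,0,0.35],[0,14,0,-0.09,0,0,0.35],[0,13,-1,-0.08,0,0,0.35],[0,13,-1,-0.09,0,0,0.35],[0,13,0,-0.09,0,0,0.35],[0,14,-1,-0.09,0,0,0.35],[0,13,0,-0.08,0,0,0.35],[0,13,-1,-0.09,0,0,0.35],[0,14,0,-0.09,0,0,0.35],[0,13,-1,-0.08,0,0,0.35],[0,13,-1,-0.09,0,0,0.35]]
[[0,13,0,-0.09,0,0,0.35],[0,14,-1,-0.09,0,0,0.35],[0,13,0,-0.08,0,0,0.35],[0,13,-1,-0.09,0,0,0.35],[0,13,-1,-0.09,0,0,0.35],[0,14,0,-0.09,0,0,0.35],[0,13,-1,-0.08,0,0,0.35],[0,13,0,-0.09,0,0,0.35],[0,14,-1,-0.09,0,0,0.35]]
```

View pics/w2.png

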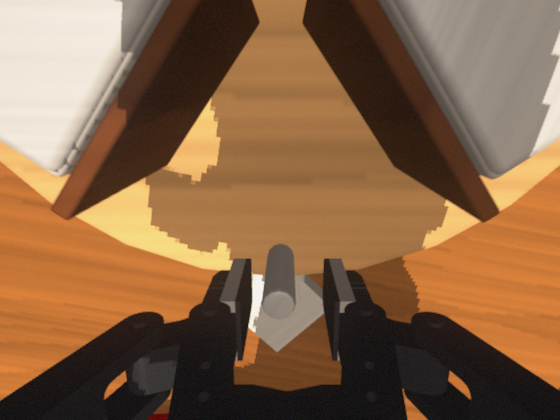

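The peg (280,295) stands between the fingers (240 and 335), so I push it along the arc.

Request:
arm_command(
  deltas=[
    [[0,13,-1,-0.08,0,0,0.35],[0,13,-1,-0.09,0,0,0.35],[0,13,-1,-0.09,0,0,0.35],[0,14,0,-0.08,0,0,0.35],[0,13,-1,-0.09,0,0,0.35],[0,13,0,-0.09,0,0,0.35],[0,13,-1,-0.09,0,0,0.35],[0,14,0,-0.08,0,0,0.35],[0,13,-1,-0.09,0,0,0.35],[0,13,-1,-0.09,0,0,0.35],[0,14,0,-0.09,0,0,0.35],[0,13,-1,-0.08,0,0,0.35]],
  ],
)

```text
time: 6.2
tool_pos: [0.5498, 0.083, 0.0599]
tool_rot: [0.409, 0.577, 0.409, -0.576]
force: [-1.1, 1.0, 0.3]
opening: 0.351
```

```bash
python3 - <<'E'
from h import *
s,r=st();cam('wrist','w3.png');d=np.array(s['tool_pos'])[:2]-[.5984,.2265];print(np.hypot(*d),np.degrees(np.arctan2(d[1],d[0])))
a0=np.degrees(np.arctan2(d[1],d[0]))
W=[]
for i in range(1,23):
    a=a0+ (-4-a0)*i/22
    W.append((.5984+.152*np.cos(np.radians(a)),.2265+.152*np.sin(np.radians(a)),.058,a+90,1))
plan(W,.35)
E
```

```text
t 6.2 pos [0.5498 0.083  0.0599] open 0.3514913651439284 F [-1.1  1.   0.3]
toolaxes cols
 [[ 0.001  0.944 -0.33 ]
 [ 0.001 -0.33  -0.944]
 [-1.     0.001 -0.001]]
0.15146676312521604 -108.7084471292102
yaw0 -19.233483225608925 end [0.7502 0.2158 0.0581]
[[2,10,0,-0.09,0,0,0.35],[0,13,-1,-0.09,0,0,0.35],[0,12,0,-0.08,0,0,0.35],[0,13,-1,-0.08,0,0,0.35],[0,13,0,-0.08,0,0,0.35],[0,12,-1,-0.09,0,0,0.35],[1,13,0,-0.08,0,0,0.35],[0,13,-1,-0.08,0,0,0.35],[0,12,0,-0.09,0,0,0.35],[0,13,-1,-0.08,0,0,0.35],[0,12,0,-0.08,0,0,0.35],[0,13,-1,-0.09,0,0,0.35]]
[[0,13,0,-0.08,0,0,0.35],[0,12,-1,-0.08,0,0,0.35],[0,13,-1,-0.09,0,0,0.35],[0,12,0,-0.08,0,0,0.35],[0,13,0,-0.08,0,0,0.35],[0,13,-1,-0.08,0,0,0.35],[0,12,-1,-0.09,0,0,0.35],[0,13,0,-0.08,0,0,0.35],[0,13,-1,-0.08,0,0,0.35],[0,12,0,-0.09,0,0,0.35]]
```

View pics/w3.png

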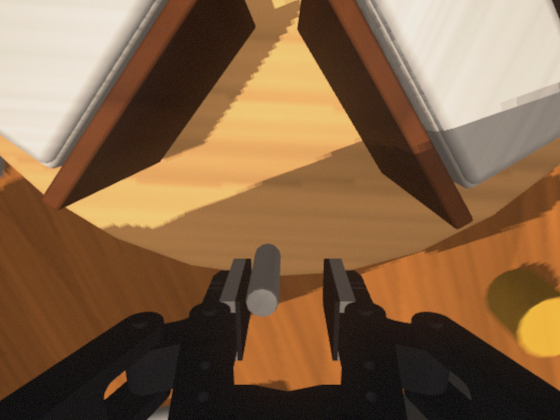

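Request:
arm_command(
  deltas=[
    [[2,11,0,-0.09,0,0,0.35],[0,13,-1,-0.09,0,0,0.35],[0,12,0,-0.08,0,0,0.35],[0,13,-1,-0.08,0,0,0.35],[0,13,0,-0.08,0,0,0.35],[0,12,-1,-0.09,0,0,0.35],[1,13,0,-0.08,0,0,0.35],[0,13,-1,-0.08,0,0,0.35],[0,12,0,-0.09,0,0,0.35],[0,13,-1,-0.08,0,0,0.35],[0,12,0,-0.08,0,0,0.35],[0,13,-1,-0.09,0,0,0.35]],
  ],
)

```text
time: 7.75
tool_pos: [0.6913, 0.1056, 0.0565]
tool_rot: [0.637, 0.307, 0.636, -0.308]
force: [-0.7, -2.0, -0.2]
opening: 0.349
```

Request:
arm_command(
  deltas=[
    [[0,13,0,-0.08,0,0,0.35],[0,12,-1,-0.08,0,0,0.35],[0,13,-1,-0.09,0,0,0.35],[0,12,0,-0.08,0,0,0.35],[0,13,0,-0.08,0,0,0.35],[0,13,-1,-0.08,0,0,0.35],[0,12,-1,-0.09,0,0,0.35],[0,10,0,-0.07,0,0,0.35],[0,8,-1,-0.06,0,0,0.35],[0,6,0,-0.04,0,0,0.35],[0,0,0,0,0,0,0.35]],
  ],
)

```text
time: 9.12
tool_pos: [0.746, 0.2024, 0.0561]
tool_rot: [0.705, 0.054, 0.705, -0.053]
force: [0.0, -0.0, 0.1]
opening: 0.353
```

```bash
python3 - <<'E'
from h import *
s,r=st();cam('top','t4.png');d=np.array(s['tool_pos'])[:2]-[.5984,.2265];print(np.hypot(*d),np.degrees(np.arctan2(d[1],d[0])));print(np.round(s['qpos'],2))
a=cv2.imread('pics/t4.png');cv2.imwrite('pics/t4c.png',cv2.resize(a[130:260,150:290],None,fx=5,fy=4.6,interpolation=cv2.INTER_CUBIC))
cam('wrist','w4.png')
E
```

```text
t 9.125 pos [0.746  0.2024 0.0561] open 0.35281132060635484 F [ 0.  -0.   0.1]
toolaxes cols
 [[ 0.001  0.15   0.989]
 [ 0.001  0.989 -0.15 ]
 [-1.     0.001  0.001]]
0.14953053495317095 -9.290925624246277
[-0.26  0.76 -0.1   1.34  0.08  1.04  1.05]
```

View pics/t4c.png

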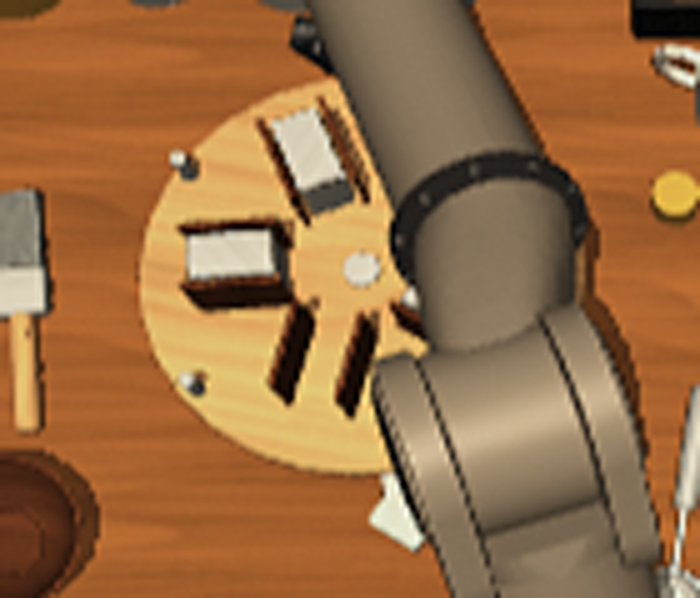

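View pics/w4.png

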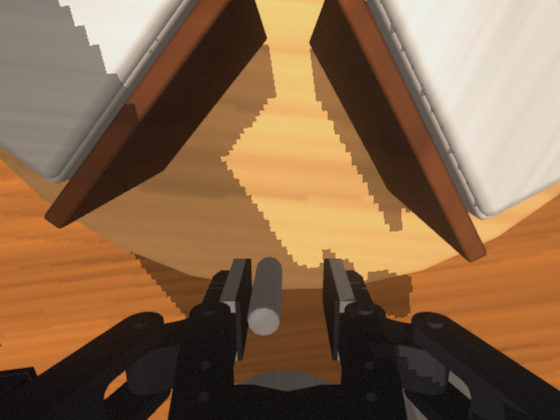

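```bash
python3 - <<'E'
from h import *
c=cam('top')
for p in [(180,157),(188,377)]:
    q=ray(c,150+p[0]/5,130+p[1]/4.6,.085)[:2]-[.5984,.2265];print(q,np.hypot(*q),np.degrees(np.arctan2(q[1],q[0])))
a0=-9.29
W=[]
b=6.8
for i in range(1,6):
    a=a0+(b-a0)*i/5
    W.append((.5984+.152*np.cos(np.radians(a)),.2265+.152*np.sin(np.radians(a)),.058,a+90,1))
plan(W,.35)
E
```

```text
[0.07974009 0.12957006] 0.15214099695303193 58.39100267955293
[-0.09722478  0.1164679 ] 0.15171496507877297 129.8543695982516
yaw0 81.33578328806854 end [0.7489 0.2447 0.0575]
[[-3,10,2,-0.05,0,0,0.35],[0,8,0,-0.05,0,0,0.35],[0,9,0,-0.06,0,0,0.35],[0,8,0,-0.05,0,0,0.35],[1,9,-1,-0.06,0,0,0.35]]
```

```bash
python3 - <<'E'
from h import *
a0=-9.29
W=[]
b=14.1
for i in range(1,9):
    a=a0+(b-a0)*i/8
    W.append((.5984+.152*np.cos(np.radians(a)),.2265+.152*np.sin(np.radians(a)),.058,a+90,1))
plan(W,.35)
E
```

```text
yaw0 81.33578328806854 end [0.7458 0.2634 0.0575]
[[-3,9,2,-0.04,0,0,0.35],[0,8,0,-0.05,0,0,0.35],[0,7,0,-0.05,0,0,0.35],[0,8,0,-0.05,0,0,0.35],[0,8,0,-0.05,0,0,0.35],[1,8,-1,-0.06,0,0,0.35],[0,7,0,-0.05,0,0,0.35],[0,8,0,-0.05,0,0,0.35]]
```

Request:
arm_command(
  deltas=[
    [[-2,9,1,-0.04,0,0,0.35],[0,8,0,-0.05,0,0,0.35],[0,7,0,-0.05,0,0,0.35],[0,8,0,-0.05,0,0,0.35],[0,8,0,-0.05,0,0,0.35],[1,8,0,-0.06,0,0,0.35],[0,7,0,-0.05,0,0,0.35],[0,5,0,-0.03,0,0,0.35],[0,3,0,-0.02,0,0,0.35],[0,0,0,0,0,0,0.35]],
  ],
)

```text
time: 10.52
tool_pos: [0.7458, 0.2642, 0.0565]
tool_rot: [0.702, -0.088, 0.702, 0.088]
force: [0.1, -0.7, 0.2]
opening: 0.35
```

```bash
cat > ang.py <<'E'
from h import *
s,r=st();c=cam('top','t5.png');d=np.array(s['tool_pos'])[:2]-[.5984,.2265];print(np.hypot(*d),np.degrees(np.arctan2(d[1],d[0])))
a=cv2.imread('pics/t5.png');cv2.imwrite('pics/t5c.png',cv2.resize(a[130:260,150:290],None,fx=5,fy=4.6,interpolation=cv2.INTER_CUBIC))
for n in('top','scene'):
    print(n,[(np.round(d['xyz'],4).tolist(),round(d['p'],2)) for d in spotter.landmark_of(n,'bay')])
    if n=='top': cam('scene','s5.png')
E
python3 ang.py
```

```text
t 10.525 pos [0.7458 0.2642 0.0565] open 0.3504057269045578 F [ 0.1 -0.7  0.2]
toolaxes cols
 [[ 0.    -0.247  0.969]
 [ 0.001  0.969  0.247]
 [-1.     0.001  0.   ]]
0.1521439639551849 14.342749617696171
top [([0.5165, 0.2105, 0.038], 0.82)]
scene [([0.514, 0.2146, 0.0416], 0.74), ([0.5728, 0.4873, 0.0008], 0.7), ([0.3872, 0.4855, 0.0025], 0.47)]
```

View pics/t5c.png

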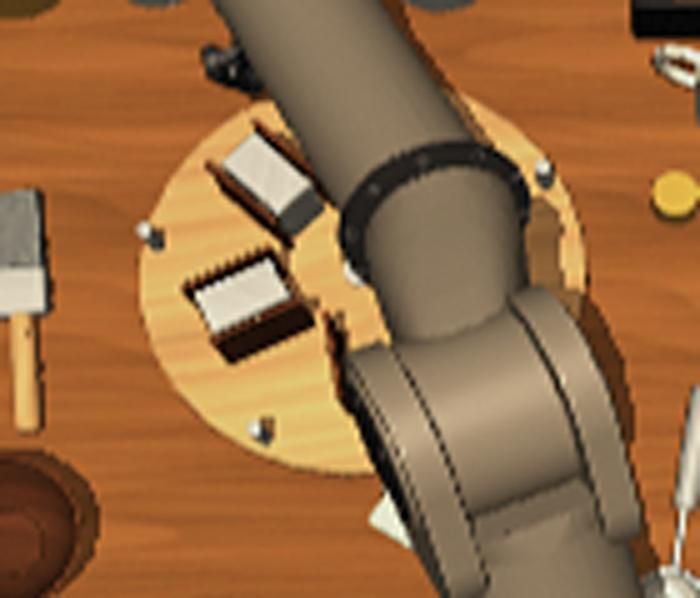

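```bash
python3 - <<'E'
from h import *
c=cam('top')
for p in [(143,230),(258,425),(543,169)]:
    q=ray(c,150+p[0]/5,130+p[1]/4.6,.085)[:2]-[.5984,.2265];print(np.hypot(*q),np.degrees(np.arctan2(q[1],q[0])))
plan([(.745,.260,.058,104.3,1),(.745,.26,.2,104.3,4),(.48,-.342,.2,81,15)],.35)
E
```

```text
0.15481977461150243 82.51215627551538
0.1501944376547946 153.9544122123861
0.14913570983590382 -62.61864274743787
yaw0 104.27488339391513 end [ 0.4801 -0.3417  0.2002]
[[-2,-3,-2,0,0,0,0.35],[-35,0,0,0,0,0,0.35],[-36,0,0,0,0,0,0.35],[-35,0,0,0,0,0,0.35],[-36,0,0,0,0,0,0.35],[0,-35,-27,0.03,0,0,0.35],[0,-35,-26,0.02,0,0,0.35],[0,-36,-25,0.03,0,0,0.35],[0,-36,-24,0.03,0,0,0.35],[0,-38,-23,0.03,0,0,0.35],[0,-38,-22,0.02,0,0,0.35],[0,-38,-21,0.03,0,0,0.35]]
[[0,-39,-20,0.03,0,0,0.35],[0,-40,-19,0.02,0,0,0.35],[0,-40,-18,0.03,0,0,0.35],[0,-40,-17,0.03,0,0,0.35],[0,-41,-16,0.02,0,0,0.35],[0,-41,-14,0.03,0,0,0.35],[0,-42,-14,0.03,0,0,0.35],[0,-42,-12,0.03,0,0,0.35]]
```

Request:
arm_command(
  deltas=[
    [[-2,-3,0,0,0,0,0.35],[-35,0,0,0,0,0,0.35],[-36,0,0,0,0,0,0.35],[-35,0,0,0,0,0,0.35],[-36,0,0,0,0,0,0.5],[0,-35,-27,0.03,0,0,1],[0,-35,-26,0.02,0,0,1],[0,-36,-25,0.03,0,0,1],[0,-36,-24,0.03,0,0,1],[0,-38,-23,0.03,0,0,1],[0,-38,-22,0.02,0,0,1],[0,-38,-21,0.03,0,0,1]],
  ],
)

```text
time: 12.28
tool_pos: [0.623, -0.0221, 0.2007]
tool_rot: [0.707, -0.02, 0.707, 0.02]
force: [0.1, 0.1, 0.3]
opening: 0.995
```

Request:
arm_command(
  deltas=[
    [[0,-39,-20,0.03,0,0,1],[0,-40,-19,0.02,0,0,1],[0,-40,-18,0.03,0,0,1],[0,-40,-17,0.03,0,0,1],[0,-41,-16,0.02,0,0,1],[0,-41,-14,0.03,0,0,1],[0,-42,-14,0.03,0,0,1],[0,-42,-12,0.03,0,0,1],[0,0,0,0,0,0,1],[0,0,0,0,0,0,1]],
  ],
)

```text
time: 13.52
tool_pos: [0.4826, -0.3408, 0.2004]
tool_rot: [0.705, 0.057, 0.705, -0.056]
force: [-0.3, 0.7, -0.5]
opening: 1.0
```

```bash
python3 ang.py; python3 - <<'E'
from h import *
c=cam('wrist','w6.png')
for k in('tin','holder'):print(k,[(np.round(d['xyz'],4).tolist(),round(d['p'],2)) for d in spotter.landmark_of('wrist',k)])
E
```

```text
t 13.525 pos [ 0.4826 -0.3408  0.2004] open 0.9999265138933073 F [-0.3  0.7 -0.5]
toolaxes cols
 [[ 0.001  0.16   0.987]
 [ 0.001  0.987 -0.16 ]
 [-1.     0.001  0.001]]
0.5790038530747199 -101.54027522003949
top [([0.5184, 0.2137, 0.0395], 0.86), ([0.3883, 0.4862, -0.0008], 0.68)]
scene [([0.5144, 0.2172, 0.0435], 0.67), ([0.6003, 0.2269, -0.0022], 0.55), ([0.7339, -0.2085, -0.001], 0.35)]
tin [([0.4778, -0.3358, 0.0058], 0.66)]
holder []
```

View pics/t5c.png

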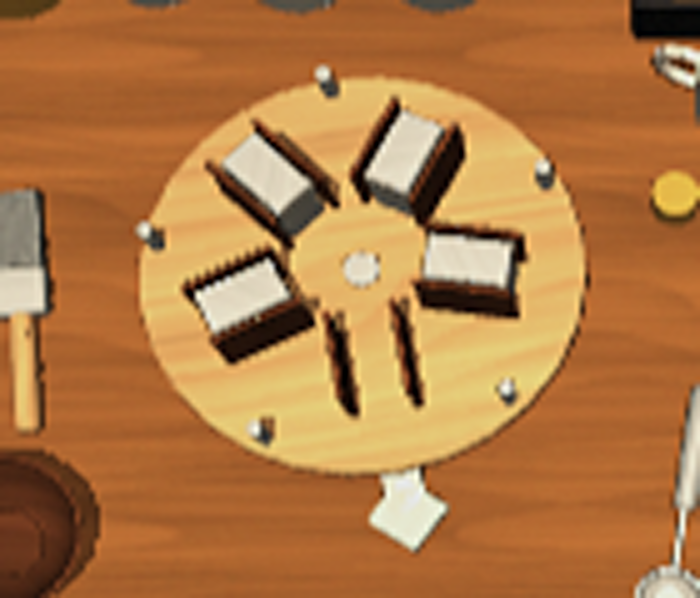

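View pics/w6.png

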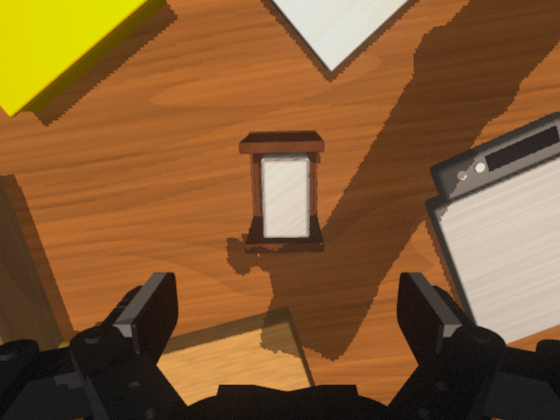

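```bash
python3 - <<'E'
from h import *
c=cam('wrist')
P=np.array([ray(c,*p,.078)[:2] for p in[(262,157),(309,157),(311,238),(264,238)]]);print(P,P.mean(0))
e=(P[2]+P[3]-P[0]-P[1])/2;w=(P[1]+P[2]-P[0]-P[3])/2
print(np.hypot(*e),np.degrees(np.arctan2(e[1],e[0])),np.hypot(*w),np.degrees(np.arctan2(w[1],w[0])))
c=cam('top')
for p in [(143,230),(258,427),(543,169),(322,73),(505,386)]:
    q=ray(c,150+p[0]/5,130+p[1]/4.6,.085)[:2]-[.5984,.2265];print(np.hypot(*q),np.degrees(np.arctan2(q[1],q[0]))%72)
E
```

```text
[[ 0.44701437 -0.35383603]
 [ 0.45233542 -0.32065533]
 [ 0.5136911  -0.32790198]
 [ 0.50801182 -0.36324479]] [ 0.48026318 -0.34140953]
0.06174077436962545 -7.751781159856195 0.03470042881867921 80.87991029510715
0.15481977461150243 10.51215627551538
0.15156692036122776 10.23010496860357
0.14913570983590382 9.381357252562132
0.1520265010752528 11.038965984485259
0.15001819869005634 9.32130532379108
```

```bash
python3 - <<'E'
from h import *
plan([(.4803,-.3414,.1,81.5,3),(.4803,-.3414,.033,81.5,3)],1)
E
```

```text
yaw0 80.83405474991346 end [ 0.4803 -0.3416  0.0333]
[[33,0,-1,0,0,0,1],[34,-1,0,-0.01,0,0,1],[33,0,-1,0,0,0,1],[23,0,0,0,0,0,1],[22,0,0,0,0,0,1],[22,0,0,0,0,0,1]]
```

Request:
arm_command(
  deltas=[
    [[33,0,-1,0,0,0,1],[34,-1,-1,-0.01,0,0,1],[33,0,0,0,0,0,1],[23,0,0,0,0,0,1],[22,0,0,0,0,0,1],[22,0,0,0,0,0,1],[0,0,0,0,0,0,1]],
  ],
)

```text
time: 14.85
tool_pos: [0.4789, -0.341, 0.0317]
tool_rot: [0.704, 0.054, 0.706, -0.052]
force: [-0.4, -0.3, 0.4]
opening: 0.997
```

Request:
arm_command(
  deltas=[
    [[0,0,0,0,0,0,0.6],[0,0,0,0,0,0,0.3],[0,0,0,0,0,0,0.2],[0,0,0,0,0,0,0.2],[0,0,0,0,0,0,0.2]],
  ],
  newtons=40,
)

```text
time: 15.48
tool_pos: [0.4808, -0.3422, 0.0343]
tool_rot: [0.706, 0.053, 0.705, -0.053]
force: [-0.2, 0.7, 5.9]
opening: 0.392
```

```bash
python3 - <<'E'
from h import *
st()
cam('wrist','w7.png')
E
```

```text
t 15.475 pos [ 0.4808 -0.3422  0.0343] open 0.3921122143010976 F [-0.2  0.7  5.9]
toolaxes cols
 [[ 0.001  0.15   0.989]
 [-0.     0.989 -0.15 ]
 [-1.    -0.     0.001]]
```

View pics/w7.png

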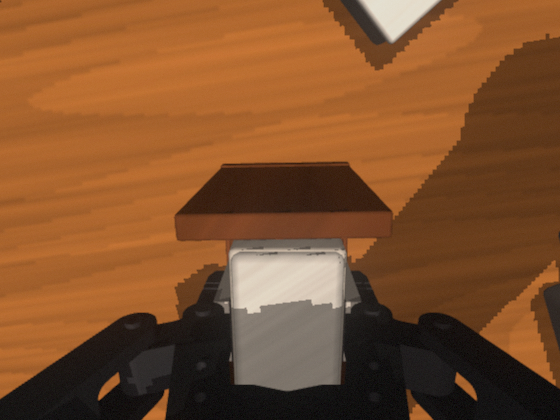

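```bash
python3 - <<'E'
from h import *
plan([(.4808,-.3414,.16,81.5,4),(.571,-.125,.16,81.5,6),(.571,-.125,.076,81.5,4)],.2)
E
```

```text
yaw0 81.36880152618126 end [ 0.5713 -0.1253  0.0763]
[[-31,0,0,0,0,0,0.2],[-32,0,0,0,0,0,0.2],[-31,1,0,0,0,0,0.2],[-32,0,0,0,0,0,0.2],[0,38,9,0,0,0,0.2],[0,38,10,0,0,0,0.2],[0,37,9,0,0,0,0.2],[0,38,10,0,0,0,0.2],[0,38,9,0,0,0,0.2],[0,38,10,0,0,0,0.2],[21,0,0,0,0,0,0.2],[21,0,0,0,0,0,0.2]]
[[21,0,0,0,0,0,0.2],[21,0,0,0,0,0,0.2]]
```

Request:
arm_command(
  deltas=[
    [[-20,0,0,0,0,0,0.2],[-35,0,0,0,0,0,0.2],[-35,1,0,0,0,0,0.2],[-36,0,0,0,0,0,0.2],[0,38,9,0,0,0,0.2],[0,38,10,0,0,0,0.2],[0,37,9,0,0,0,0.2],[0,38,10,0,0,0,0.2],[0,38,9,0,0,0,0.2],[0,38,10,0,0,0,0.2],[21,0,0,0,0,0,0.2],[21,0,0,0,0,0,0.2]],
  ],
)

```text
time: 17.02
tool_pos: [0.57, -0.1243, 0.1158]
tool_rot: [0.705, 0.053, 0.706, -0.053]
force: [0.7, -0.3, -4.0]
opening: 0.392
```

Request:
arm_command(
  deltas=[
    [[20,0,0,0,0,0,0.2],[20,0,0,0,0,0,0.2],[0,0,0,0,0,0,0.2]],
  ],
)

```text
time: 17.4
tool_pos: [0.568, -0.1248, 0.0747]
tool_rot: [0.703, 0.053, 0.707, -0.053]
force: [-1.3, 0.0, -3.5]
opening: 0.396
```

```bash
python3 - <<'E'
from h import *
st()
cam('scene','s8.png')
E
```

```text
t 17.4 pos [ 0.568  -0.1248  0.0747] open 0.39648890949932586 F [-1.3  0.  -3.5]
toolaxes cols
 [[-0.006  0.15   0.989]
 [ 0.001  0.989 -0.15 ]
 [-1.     0.    -0.006]]
```

View pics/s8.png

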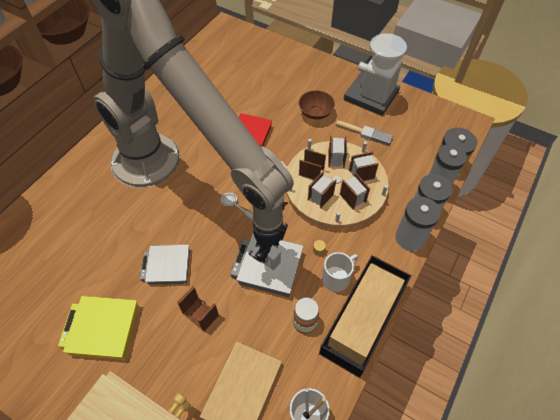

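Tin is above the large pan (270,262); the holder at (199,308) is empty. I lower slowly until it makes contact.

Request:
arm_command(
  deltas=[
    [[2,0,0,0,0,0,0.2],[1,0,0,0,0,0,0.2],[1,0,0,0,0,0,0.2],[0,0,0,0,0,0,0.2]],
  ],
)

```text
time: 17.95
tool_pos: [0.5708, -0.1251, 0.0735]
tool_rot: [0.705, 0.053, 0.705, -0.053]
force: [0.2, 0.6, -3.5]
opening: 0.39
```

Request:
arm_command(
  deltas=[
    [[1,0,0,0,0,0,0.2],[1,0,0,0,0,0,0.2],[0,0,0,0,0,0,0.2]],
  ],
)

```text
time: 18.32
tool_pos: [0.5706, -0.1251, 0.0711]
tool_rot: [0.705, 0.053, 0.705, -0.053]
force: [0.3, 0.1, -3.2]
opening: 0.395
```

Request:
arm_command(
  deltas=[
    [[1,0,0,0,0,0,0.2],[0,0,0,0,0,0,0.2]],
  ],
)

```text
time: 18.58
tool_pos: [0.5708, -0.1251, 0.0703]
tool_rot: [0.705, 0.053, 0.705, -0.053]
force: [-0.3, -0.3, -3.6]
opening: 0.392
```

Request:
arm_command(
  deltas=[
    [[1,0,0,0,0,0,0.2],[1,0,0,0,0,0,0.2],[0,0,0,0,0,0,0.2]],
  ],
)

```text
time: 18.95
tool_pos: [0.5709, -0.1251, 0.0702]
tool_rot: [0.705, 0.053, 0.705, -0.053]
force: [-5.5, 1.0, 10.1]
opening: 0.394
```

Request:
arm_command(
  deltas=[
    [[-1,0,0,0,0,0,0.2],[0,0,0,0,0,0,0.5],[0,0,0,0,0,0,0.7],[0,0,0,0,0,0,1],[0,0,0,0,0,0,1],[0,0,0,0,0,0,1],[0,0,0,0,0,0,1],[0,0,0,0,0,0,1]],
  ],
)

```text
time: 19.95
tool_pos: [0.5707, -0.1251, 0.0693]
tool_rot: [0.705, 0.053, 0.705, -0.053]
force: [-0.8, 0.3, 0.6]
opening: 0.997
```

```bash
python3 - <<'E'
from h import *
st()
cam('wrist','w9.png')
plan([(.5708,-.125,.18,80,4),(.5708,-.125,.18,-9,9)],1)
E
```

```text
t 19.95 pos [ 0.5707 -0.1251  0.0693] open 0.997398862677203 F [-0.8  0.3  0.6]
toolaxes cols
 [[ 0.     0.15   0.989]
 [ 0.     0.989 -0.15 ]
 [-1.     0.     0.   ]]
yaw0 81.36484278125259 end [ 0.5707 -0.1251  0.1803]
[[-28,0,0,0.01,0,0,1],[-27,0,0,0,0,0,1],[-28,0,0,0.01,0,0,1],[-28,0,0,0,0,0,1],[0,0,0,0.18,0,0,1],[0,0,0,0.17,0,0,1],[0,0,0,0.17,0,0,1],[0,0,0,0.17,0,0,1],[0,0,0,0.18,0,0,1],[0,0,0,0.17,0,0,1],[0,0,0,0.17,0,0,1],[0,0,0,0.17,0,0,1]]
[[0,0,0,0.18,0,0,1]]
```

View pics/w9.png

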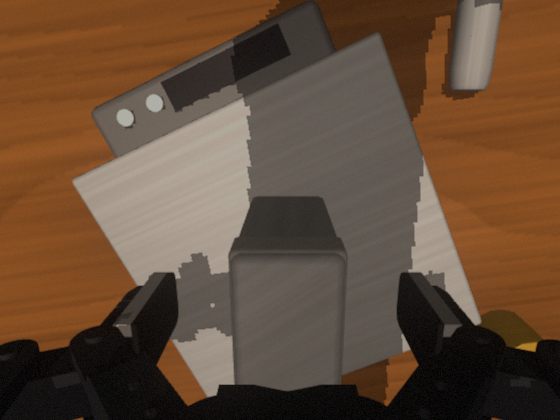

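The tin (290,310) stands released, well inside the pan.

Request:
arm_command(
  deltas=[
    [[-25,0,0,0,0,0,1],[-29,0,0,0,0,0,1],[-28,0,0,0,0,0,1],[-28,0,0,0,0,0,1],[0,0,0,0.18,0,0,1],[0,0,0,0.18,0,0,1],[0,0,0,0.18,0,0,1],[0,0,0,0.18,0,0,1],[0,0,0,0.18,0,0,1],[0,0,0,0.18,0,0,1],[0,0,0,0.18,0,0,1],[0,0,0,0.18,0,0,1]],
  ],
)

```text
time: 21.5
tool_pos: [0.5707, -0.1251, 0.1793]
tool_rot: [0.493, 0.506, 0.494, -0.506]
force: [0.5, -0.9, -0.5]
opening: 0.997
```

Request:
arm_command(
  deltas=[
    [[0,0,0,0.13,0,0,1],[0,0,0,0,0,0,1],[0,0,0,0,0,0,1]],
  ],
)

```text
time: 21.88
tool_pos: [0.5707, -0.125, 0.1793]
tool_rot: [0.462, 0.536, 0.462, -0.536]
force: [-0.7, -0.2, 0.2]
opening: 1.002
```

```bash
python3 - <<'E'
from h import *
st()
cam('wrist','w10.png')
for k in('tin',):print(k,[(np.round(d['xyz'],4).tolist(),round(d['p'],2)) for d in spotter.landmark_of('wrist',k)])
E
```

```text
t 21.875 pos [ 0.5707 -0.125   0.1793] open 1.0016760841663017 F [-0.7 -0.2  0.2]
toolaxes cols
 [[ 0.     0.989 -0.147]
 [ 0.    -0.147 -0.989]
 [-1.    -0.    -0.   ]]
tin [([0.5696, -0.1218, 0.04], 0.62)]
```

View pics/w10.png

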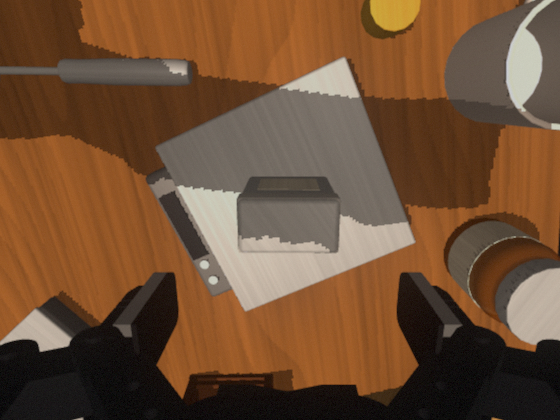

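```bash
python3 - <<'E'
from h import *
c=cam('wrist')
P=np.array([ray(c,*p,.114)[:2] for p in[(238,197),(339,197),(339,252),(240,252)]]);print(P,P.mean(0))
e=(P[1]+P[2]-P[0]-P[3])/2;print(np.hypot(*e),np.degrees(np.arctan2(e[1],e[0])))
plan([(*P.mean(0),.14,-8.5,2),(*P.mean(0),.078,-8.5,3)],1)
E
```

```text
[[ 0.54475286 -0.10411473]
 [ 0.60264692 -0.11276729]
 [ 0.59889883 -0.14692716]
 [ 0.53962545 -0.13806653]] [ 0.57148101 -0.12546893]
0.05923453216486439 -8.501152937270266
yaw0 -8.547171109991124 end [ 0.5717 -0.1253  0.0783]
[[20,0,0,0,0,0,1],[19,1,0,0,0,0,1],[21,0,0,0,0,0,1],[21,0,0,0,0,0,1],[20,0,0,0,0,0,1]]
```

Request:
arm_command(
  deltas=[
    [[20,0,0,0,0,0,1],[20,1,0,0,0,0,1],[24,0,0,0,0,0,1],[24,0,0,0,0,0,1],[23,0,0,0,0,0,1],[0,0,0,0,0,0,1]],
  ],
)

```text
time: 22.78
tool_pos: [0.5701, -0.125, 0.0666]
tool_rot: [-0.46, -0.535, -0.462, 0.537]
force: [0.3, -0.1, 0.0]
opening: 0.999
```

Request:
arm_command(
  deltas=[
    [[0,0,0,0,0,0,0.8],[0,0,0,0,0,0,0.6],[0,0,0,0,0,0,0.5],[0,0,0,0,0,0,0.5],[0,0,0,0,0,0,0.5]],
  ],
  newtons=40,
)

```text
time: 23.4
tool_pos: [0.5726, -0.1255, 0.0696]
tool_rot: [0.462, 0.537, 0.461, -0.536]
force: [-0.3, -0.1, 5.9]
opening: 0.697
```

```bash
python3 - <<'E'
from h import *
s,r=st()
cam('wrist','w11.png')
b=np.array([.5984,.2265])+.084*np.array([np.cos(np.radians(190.1)),np.sin(np.radians(190.1))]);print(b)
plan([(.5715,-.1253,.18,-8.5,4),(*b,.18,10.1,10)],.5)
E
```

```text
t 23.4 pos [ 0.5726 -0.1255  0.0696] open 0.6965080059652268 F [-0.3 -0.1  5.9]
toolaxes cols
 [[ 0.002  0.989 -0.149]
 [-0.    -0.149 -0.989]
 [-1.     0.002 -0.   ]]
[0.51570173 0.2117692 ]
yaw0 -8.586962130903805 end [0.5161 0.2123 0.1805]
[[-28,0,0,0,0,0,0.5],[-27,0,0,0,0,0,0.5],[-28,-1,0,0,0,0,0.5],[-27,0,0,0,0,0,0.5],[0,-10,-33,-0.03,0,0,0.5],[0,-10,-32,-0.04,0,0,0.5],[0,-8,-34,-0.03,0,0,0.5],[0,-8,-33,-0.03,0,0,0.5],[0,-6,-34,-0.03,0,0,0.5],[0,-5,-33,-0.04,0,0,0.5],[0,-4,-34,-0.03,0,0,0.5],[-1,-3,-34,-0.03,0,0,0.5]]
[[0,-2,-34,-0.03,0,0,0.5],[0,0,-35,-0.04,0,0,0.5]]
```

View pics/w11.png

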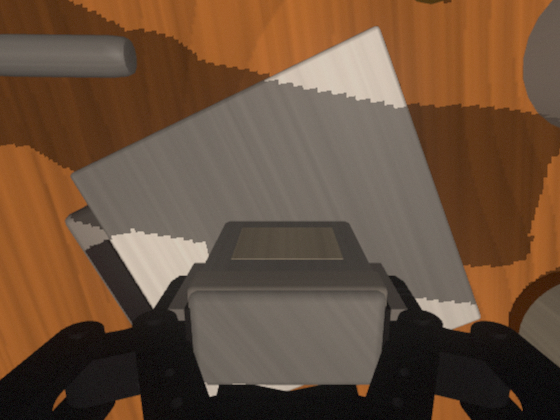

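Request:
arm_command(
  deltas=[
    [[-20,0,0,0,0,0,0.5],[-30,0,0,0,0,0,0.5],[-30,-1,0,0,0,0,0.5],[-30,0,0,0,0,0,0.5],[0,-10,-33,-0.03,0,0,0.5],[0,-10,-32,-0.04,0,0,0.5],[0,-8,-34,-0.03,0,0,0.5],[0,-8,-33,-0.03,0,0,0.5],[0,-6,-34,-0.03,0,0,0.5],[0,-5,-33,-0.04,0,0,0.5],[0,-4,-34,-0.03,0,0,0.5],[0,-3,-34,-0.03,0,0,0.5]],
  ],
)

```text
time: 24.95
tool_pos: [0.5249, 0.1451, 0.1774]
tool_rot: [0.527, 0.471, 0.527, -0.472]
force: [-0.1, -0.3, -4.0]
opening: 0.696
```

Request:
arm_command(
  deltas=[
    [[0,-2,-34,-0.03,0,0,0.5],[0,0,-35,-0.04,0,0,0.5],[0,0,0,0,0,0,0.5],[0,0,0,0,0,0,0.5]],
  ],
)

```text
time: 25.45
tool_pos: [0.5149, 0.2116, 0.1775]
tool_rot: [0.543, 0.452, 0.543, -0.454]
force: [0.9, -0.5, -3.7]
opening: 0.698
```

```bash
python3 - <<'E'
from h import *
st()
c=cam('wrist','w12.png')
a=np.radians(190.1);ux=-np.array([np.cos(a),np.sin(a),0]);uy=np.array([-ux[1],ux[0],0]);b=np.array([.5157,.2118,.116])
for sx in(-1,1):
  for sy in(-1,1):
    print('cheek inner top',sx,sy,np.round(proj(c,b+ux*.035*sx+uy*.021*sy)), 'tin top exp',np.round(proj(c,np.array([.5157,.2118,.1524+.072])+ux*.03*sx+uy*.017*sy)))
cam('scene','s12.png')
E
```

```text
t 25.45 pos [0.5149 0.2116 0.1775] open 0.6982664576865163 F [ 0.9 -0.5 -3.7]
toolaxes cols
 [[-0.001  0.984  0.179]
 [-0.001  0.179 -0.984]
 [-1.    -0.001  0.001]]
cheek inner top -1 -1 [231. 260.] tin top exp [197. 388.]
cheek inner top -1 1 [228. 191.] tin top exp [189. 292.]
cheek inner top 1 -1 [348. 260.] tin top exp [386. 389.]
cheek inner top 1 1 [352. 192.] tin top exp [395. 293.]
```

View pics/w12.png

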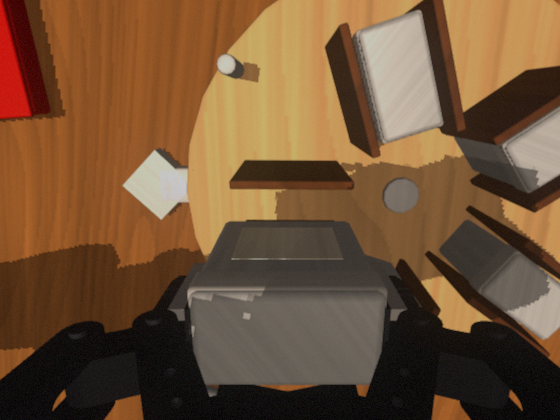

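View pics/s12.png

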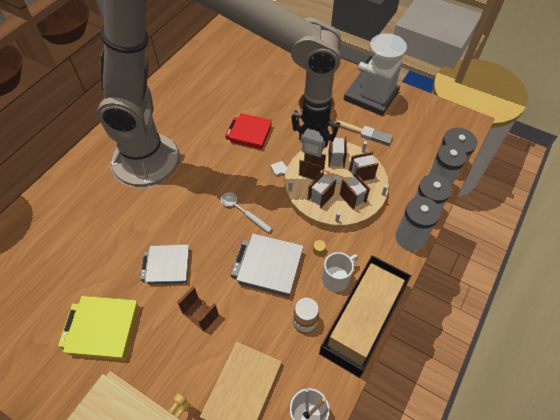

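Request:
arm_command(
  deltas=[
    [[12,1,-1,0,0,0,0.5],[12,0,0,0,0,0,0.5],[0,0,0,0,0,0,0.5]],
  ],
)

```text
time: 25.92
tool_pos: [0.5149, 0.2129, 0.1524]
tool_rot: [0.542, 0.452, 0.543, -0.454]
force: [0.3, -0.1, -3.8]
opening: 0.7
```

```bash
python3 - <<'E'
from h import *
st()
c=cam('wrist','w13.png')
c=cam('scene'); a=c['color'][110:230,250:410,::-1]; cv2.imwrite('pics/s13.png',cv2.resize(a,None,fx=5,fy=5,interpolation=cv2.INTER_CUBIC))
E
```

```text
t 25.925 pos [0.5149 0.2129 0.1524] open 0.6996695518675943 F [ 0.3 -0.1 -3.8]
toolaxes cols
 [[-0.003  0.984  0.179]
 [-0.002  0.179 -0.984]
 [-1.    -0.004  0.001]]
```

View pics/w13.png

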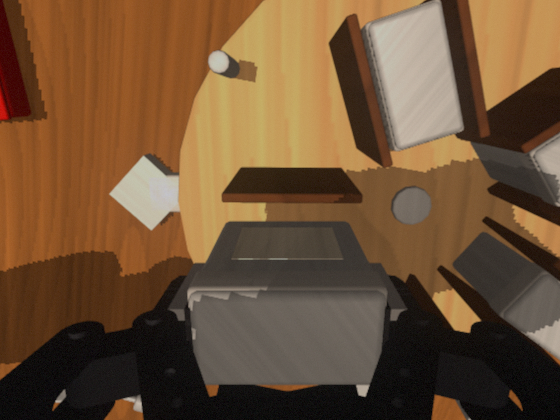

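View pics/s13.png

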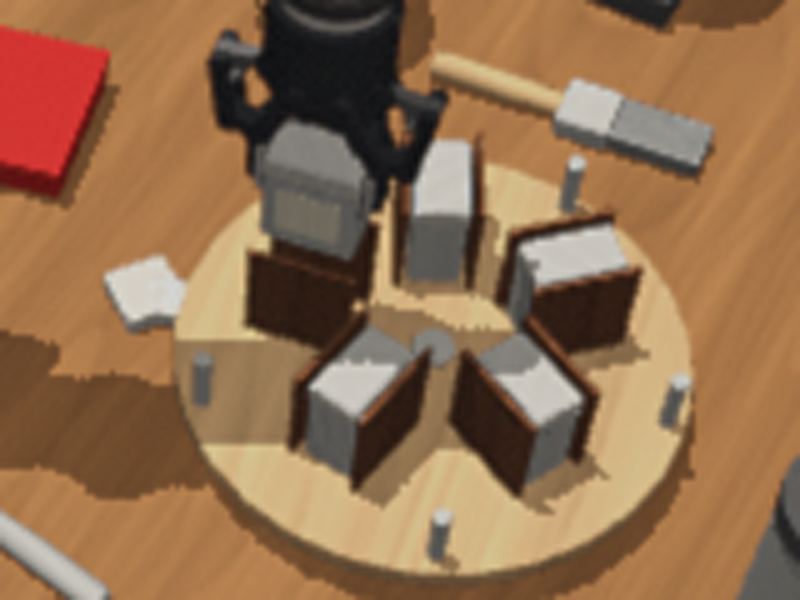

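```bash
python3 - <<'E'
from h import *
s,r=st()
c=cam('wrist'); im=c['color'].astype(int)
print([ (v,im[v,285].tolist()) for v in range(192,300,1) if v<206 or 216<v<226 or 284<v<298])
a=np.radians(10.1);ux=np.array([np.cos(a),np.sin(a)]);uy=np.array([-ux[1],ux[0]])
def loc(u,v,z): q=ray(c,u,v,z)[:2]-np.array([.5157,.2118]);return np.round(1000*np.array([q@ux,q@uy]),1)
print('cheek inner edge',loc(223,201,.116),loc(361,201,.116),'outer',loc(285,196,.116))
print('tin bottom',loc(229,222,.125),loc(346,222,.125),'tin top front',loc(195,290,.197),loc(384,290,.197))
print('tcp',(np.array(s['tool_pos'])[:2]-[.5157,.2118])@np.c_[ux,uy])
cv2.imwrite('pics/w13c.png',cv2.resize(c['color'][150:310,200:400,::-1],None,fx=4,fy=3.7,interpolation=cv2.INTER_CUBIC))
E
```

```text
t 26.025 pos [0.5161 0.2135 0.1539] open 0.6992089984741381 F [ 0.5  0.5 -3.1]
toolaxes cols
 [[-0.001  0.984  0.179]
 [-0.     0.179 -0.984]
 [-1.    -0.001  0.   ]]
[(192, [44, 32, 18]), (193, [54, 34, 20]), (194, [72, 43, 25]), (195, [86, 48, 24]), (196, [92, 52, 25]), (197, [91, 52, 26]), (198, [89, 47, 26]), (199, [87, 49, 24]), (200, [89, 52, 31]), (201, [83, 47, 25]), (202, [87, 56, 31]), (203, [111, 77, 45]), (204, [123, 86, 50]), (205, [126, 89, 50]), (217, [127, 89, 54]), (218, [125, 89, 49]), (219, [127, 90, 53]), (220, [118, 84, 51]), (221, [90, 69, 51]), (222, [62, 56, 50]), (223, [63, 57, 50]), (224, [62, 57, 51]), (225, [58, 55, 48]), (285, [66, 60, 54]), (286, [74, 69, 61]), (287, [82, 74, 66]), (288, [87, 79, 71]), (289, [89, 82, 74]), (290, [79, 72, 67]), (291, [69, 62, 57]), (292, [77, 70, 62]), (293, [79, 73, 65]), (294, [85, 79, 73]), (295, [89, 84, 76]), (296, [92, 84, 79]), (297, [95, 88, 81])]
cheek inner edge [-32.5  23.5] [37.3 23.8] outer [-1.1 26.2]
tin bottom [-28.4  15.3] [28.8 15.5] tin top front [-27.8  17.3] [29.2 17.6]
tcp [0.00067809 0.00161104]
```

View pics/w13c.png

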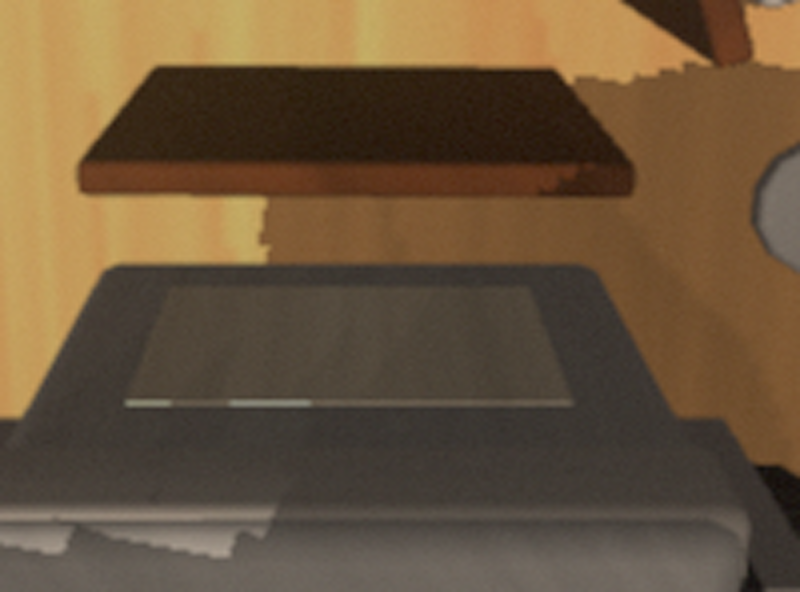

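Request:
arm_command(
  deltas=[
    [[0,1,-2,0,0,0,0.5],[0,0,0,0,0,0,0.5],[0,0,0,0,0,0,0.5]],
  ],
)

```text
time: 26.45
tool_pos: [0.5169, 0.216, 0.1545]
tool_rot: [0.543, 0.453, 0.543, -0.453]
force: [-0.6, 0.5, -4.2]
opening: 0.696
```

```bash
python3 - <<'E'
from h import *
s,r=st()
c=cam('wrist','w14.png')
cv2.imwrite('pics/w14c.png',cv2.resize(c['color'][150:310,200:400,::-1],None,fx=4,fy=3.7,interpolation=cv2.INTER_CUBIC))
t=cam('top');cv2.imwrite('pics/t14c.png',cv2.resize(t['color'][150:250,170:280,::-1],None,fx=7,fy=6,interpolation=cv2.INTER_CUBIC))
im=c['color'].astype(int)
print([ (v,im[v,285].tolist()) for v in range(192,230,1)])
E
```

```text
t 26.45 pos [0.5169 0.216  0.1545] open 0.6959417116324006 F [-0.6  0.5 -4.2]
toolaxes cols
 [[ 0.     0.984  0.179]
 [ 0.     0.179 -0.984]
 [-1.     0.    -0.   ]]
[(192, [45, 33, 17]), (193, [48, 35, 21]), (194, [40, 28, 13]), (195, [45, 30, 19]), (196, [45, 30, 15]), (197, [52, 35, 19]), (198, [72, 43, 24]), (199, [88, 51, 28]), (200, [92, 53, 25]), (201, [93, 52, 26]), (202, [92, 54, 30]), (203, [92, 52, 29]), (204, [89, 50, 29]), (205, [85, 50, 26]), (206, [89, 55, 26]), (207, [112, 77, 45]), (208, [127, 90, 54]), (209, [128, 91, 51]), (210, [127, 90, 52]), (211, [127, 89, 53]), (212, [129, 91, 55]), (213, [128, 90, 53]), (214, [127, 88, 50]), (215, [127, 89, 51]), (216, [130, 91, 54]), (217, [129, 92, 53]), (218, [128, 90, 53]), (219, [129, 91, 54]), (220, [121, 86, 52]), (221, [88, 68, 47]), (222, [61, 55, 48]), (223, [59, 54, 49]), (224, [61, 55, 49]), (225, [59, 52, 46]), (226, [62, 54, 50]), (227, [73, 67, 58]), (228, [82, 73, 59]), (229, [82, 74, 59])]
```

View pics/t14c.png

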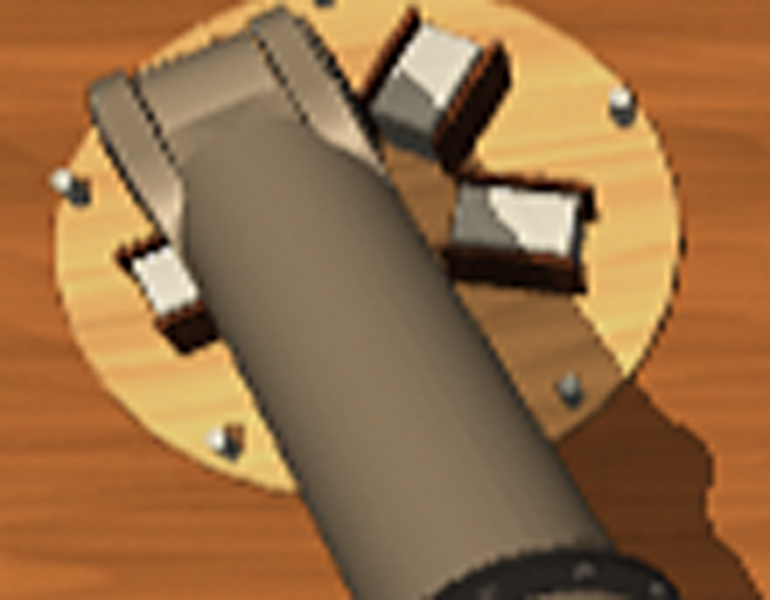

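```bash
python3 - <<'E'
from h import *
c=cam('wrist')
a=np.radians(10.1);ux=np.array([np.cos(a),np.sin(a)]);uy=np.array([-ux[1],ux[0]])
def loc(u,v,z): q=ray(c,u,v,z)[:2]-np.array([.5157,.2118]);return np.round(1000*np.array([q@ux,q@uy]),1)
print(loc(285,206.3,.116),[loc(285,221,z) for z in(.125,.127,.129)], 'tin top front edge',loc(285,292,.1985))
# label: etc; tilt check
E
```

```text
[ 0.1 22.9] [array([ 0.1, 17.9]), array([ 0.1, 18.6]), array([ 0.1, 19.2])] tin top front edge [ 0.5 19.4]
```

Request:
arm_command(
  deltas=[
    [[10,0,0,0,0,0,0.5],[12,0,0,0,0,0,0.5],[12,0,0,0,0,0,0.5],[0,0,0,0,0,0,0.5]],
  ],
)

```text
time: 27.1
tool_pos: [0.5156, 0.2153, 0.1186]
tool_rot: [0.542, 0.452, 0.543, -0.454]
force: [0.0, -0.3, -3.5]
opening: 0.7
```

```bash
python3 - <<'E'
from h import *
s,r=st()
c=cam('wrist','w15.png')
E
```

```text
t 27.1 pos [0.5156 0.2153 0.1186] open 0.7001785444004804 F [ 0.  -0.3 -3.5]
toolaxes cols
 [[-0.003  0.984  0.179]
 [-0.001  0.179 -0.984]
 [-1.    -0.003  0.001]]
```

View pics/w15.png

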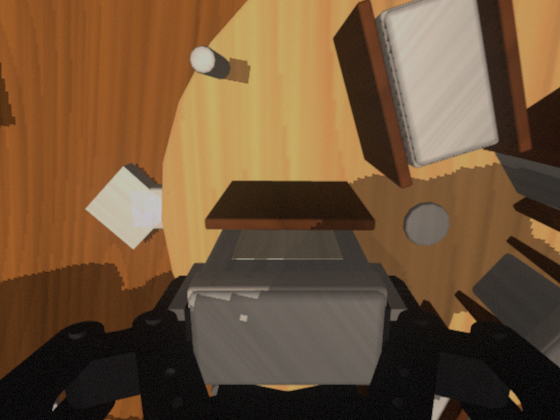

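Request:
arm_command(
  deltas=[
    [[12,0,0,0,0,0,0.5],[12,0,0,0,0,0,0.5],[12,0,0,0,0,0,0.5],[8,0,0,0,0,0,0.5],[0,0,0,0,0,0,0.5],[0,0,0,0,0,0,0.5]],
  ],
)

```text
time: 27.9
tool_pos: [0.5172, 0.216, 0.0766]
tool_rot: [0.543, 0.453, 0.543, -0.453]
force: [-0.3, 0.4, -3.9]
opening: 0.699
```

Request:
arm_command(
  deltas=[
    [[2,0,0,0,0,0,0.5],[1,0,0,0,0,0,0.5],[1,0,0,0,0,0,0.5],[0,0,0,0,0,0,0.5],[0,0,0,0,0,0,0.5]],
  ],
)

```text
time: 28.52
tool_pos: [0.5169, 0.2159, 0.0724]
tool_rot: [0.543, 0.453, 0.543, -0.453]
force: [-0.6, -0.0, -2.9]
opening: 0.699
```

Request:
arm_command(
  deltas=[
    [[1,0,0,0,0,0,0.5],[1,0,0,0,0,0,0.5],[1,0,0,0,0,0,0.5],[0,0,0,0,0,0,0.5]],
  ],
)

```text
time: 29.02
tool_pos: [0.5167, 0.2158, 0.0692]
tool_rot: [0.543, 0.453, 0.543, -0.453]
force: [-0.6, -0.9, -3.6]
opening: 0.696
```

Request:
arm_command(
  deltas=[
    [[1,0,0,0,0,0,0.5],[1,0,0,0,0,0,0.5],[0,0,0,0,0,0,0.5]],
  ],
)

```text
time: 29.4
tool_pos: [0.5169, 0.2159, 0.0677]
tool_rot: [0.543, 0.453, 0.543, -0.453]
force: [-1.9, -0.3, -0.2]
opening: 0.696
```

Request:
arm_command(
  deltas=[
    [[1,0,0,0,0,0,0.5],[0,0,0,0,0,0,0.5],[0,0,0,0,0,0,0.75],[0,0,0,0,0,0,0.9],[0,0,0,0,0,0,0.9],[0,0,0,0,0,0,0.9]],
  ],
)

```text
time: 30.15
tool_pos: [0.5169, 0.2158, 0.0662]
tool_rot: [0.543, 0.453, 0.543, -0.453]
force: [-0.9, 0.3, -0.7]
opening: 0.902
```

```bash
python3 - <<'E'
from h import *
s,r=st()
c=cam('wrist','w16.png')
E
```

```text
t 30.15 pos [0.5169 0.2158 0.0662] open 0.901790062426302 F [-0.9  0.3 -0.7]
toolaxes cols
 [[ 0.     0.984  0.179]
 [ 0.     0.179 -0.984]
 [-1.     0.    -0.   ]]
```

View pics/w16.png

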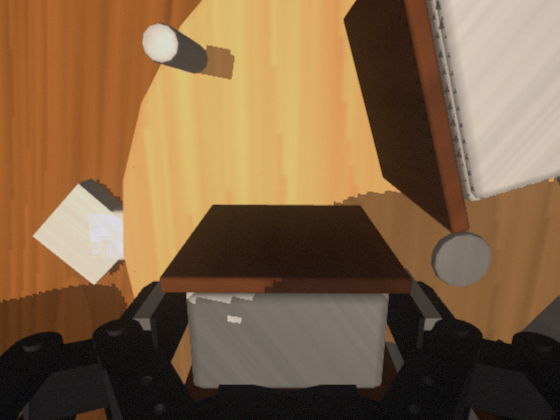

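The tin (290,340) stands between the cheeks, released. I raise straight up, then move aside to inspect.

Request:
arm_command(
  deltas=[
    [[-15,0,0,0,0,0,0.9],[-30,0,0,0,0,0,0.9],[-40,0,0,0,0,0,0.9],[-40,0,0,0,0,0,0.9],[-40,0,0,0,0,0,0.9],[0,-20,40,0,0,0,0.9],[0,-20,50,0,0,0,0.9],[0,0,55,0,0,0,0.9],[0,0,55,0,0,0,0.9],[0,0,40,0,0,0,0.9],[0,0,0,0,0,0,0.9],[0,0,0,0,0,0,0.9]],
  ],
)

```text
time: 31.7
tool_pos: [0.5205, -0.0266, 0.2319]
tool_rot: [0.543, 0.453, 0.543, -0.452]
force: [-0.6, -0.4, -0.7]
opening: 0.902
```

```bash
python3 - <<'E'
from h import *
s,r=st()
t=cam('top');cv2.imwrite('pics/t17c.png',cv2.resize(t['color'][130:260,150:290,::-1],None,fx=5,fy=4.6,interpolation=cv2.INTER_CUBIC))
print([(k,[(np.round(d['xyz'],3).tolist(),round(d['p'],2)) for d in spotter.landmark_of('top',k)]) for k in('tin','bay')])
c=cam('scene','s17.png'); a=c['color'][110:230,250:410,::-1]; cv2.imwrite('pics/s17c.png',cv2.resize(a,None,fx=5,fy=5,interpolation=cv2.INTER_CUBIC))
print([(k,[(np.round(d['xyz'],3).tolist(),round(d['p'],2)) for d in spotter.landmark_of('scene',k)]) for k in('tin','bay','mug','jar','weight','scoop','brush','bowl','bags')])
E
```

```text
t 31.7 pos [ 0.5205 -0.0266  0.2319] open 0.9016540845560882 F [-0.6 -0.4 -0.7]
toolaxes cols
 [[ 0.001  0.984  0.18 ]
 [ 0.001  0.18  -0.984]
 [-1.     0.001 -0.001]]
[('tin', [([0.518, 0.219, 0.041], 0.75)]), ('bay', [([0.514, 0.212, 0.037], 0.89), ([0.574, 0.487, -0.002], 0.5)])]
[('tin', [([0.517, 0.219, 0.036], 0.62), ([0.573, 0.488, -0.002], 0.22)]), ('bay', [([0.518, 0.216, 0.042], 0.95), ([0.599, 0.232, -0.002], 0.37)]), ('mug', [([0.748, -0.056, 0.001], 0.69), ([0.392, 0.488, 0.002], 0.26)]), ('jar', [([0.738, -0.212, 0.0], 0.7)]), ('weight', [([0.663, 0.001, 0.002], 0.44)]), ('scoop', [([0.412, -0.008, 0.004], 0.95), ([0.596, 0.225, -0.002], 0.55)]), ('brush', [([0.574, 0.489, -0.001], 0.94)]), ('bowl', [([0.389, 0.489, 0.002], 0.88), ([0.572, -0.125, 0.001], 0.22)]), ('bags', [([0.694, -0.449, 0.002], 0.87), ([0.752, -0.057, -0.0], 0.66)])]
```

View pics/t17c.png

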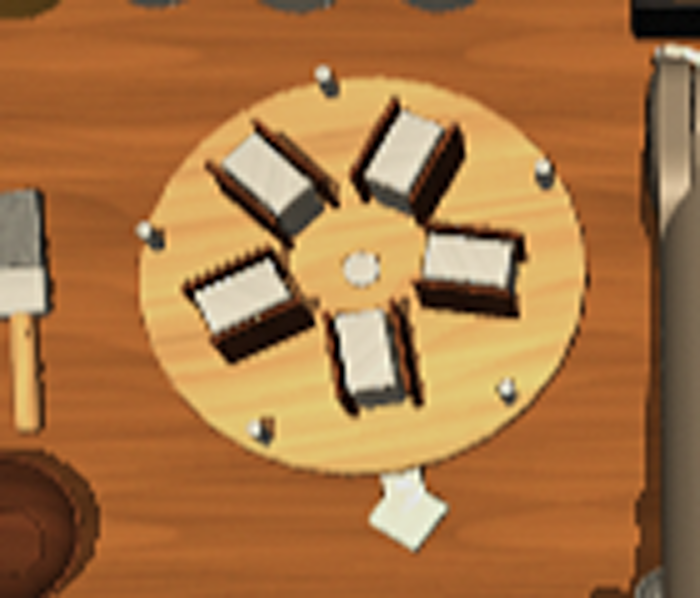

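View pics/s17c.png

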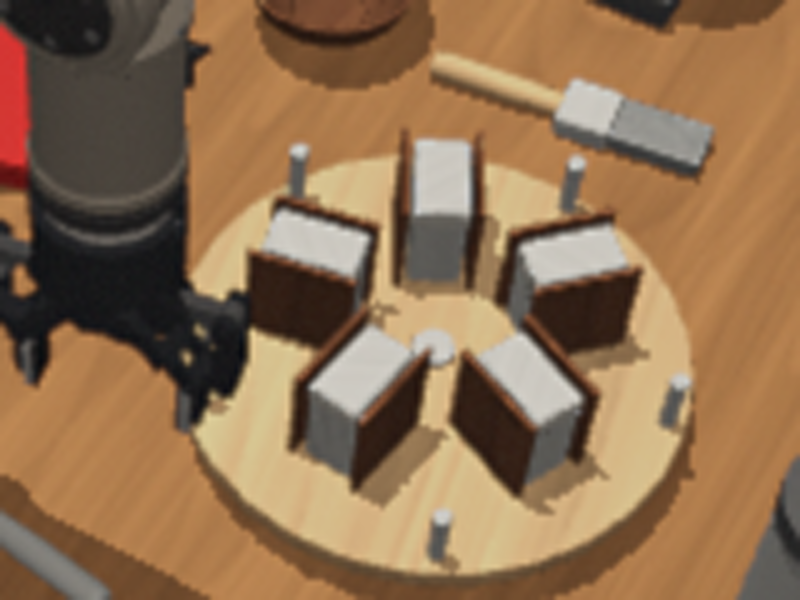

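```bash
python3 -c "
from h import *
print(order.sign_off())"
```

```text
the job is handed in; nothing more can be done
None
```

I turned the carousel about half a turn by pushing one rim peg, until the empty bay faced the pointer. I then lifted the tin from its holder by its broad sides and stood it on the pan of the large white scale. After letting go there for about half a second or more, I took it again by its narrow ends and lowered it into the bay. The job was handed in at about 32 s.

Last checks:
- **Tin in the bay:** The top and scene pictures show it upright between the two cheeks, and the arm stood clear at hand-in.
- **Bay facing the pointer:** The rim pegs put the bay within about 1° of the pointer. They were at the same pixels in the top picture before and after placing the tin.
- **Other things on the counter:** The seven listed bystanders were found within a few mm of where they started.
- **Tins already on the carousel:** I saw no unusual force and no contact with them in the pictures. I had no direct contact reading for them.

**Disagreement:** The wrist camera put the bay about 2–3 mm sideways of the fit made from the top camera. I followed the wrist view, and the tin went in with no sideways force. At the end the network's estimates for tin and bay differed by 3–7 mm, about its own error, so the 7 mm sideways limit rests on the pictures. I judged those to show a gap of about 4 mm to the visible cheek.

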